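# Make up two job trays

## Task

Please make up the two job trays at the front of the bench from the things in the row between them, not from the similar ones stored farther back: in the middle of the yellow tray put the parts box with the blue lid, lengthwise, and stand the solder reel, which was left in the green tray, centred on it; in the middle of the green tray pile the big carton, the flat carton on it and the white power adapter on top, each lengthwise along the tray and neatly centred on the one below. Keep all five upright all the way, and leave the dropper bottle and the circuit board just behind the row and the mug at the left where they are.

Things in the scene. Friction and masses are not known exactly. Their poses are not given: they have to be found in the camera images.
- tray_green: Green tray, at one end of the row of things, fixed to the bench. Low job tray, 112 (x) by 158 (y) mm outside, 12 mm high, rim 4 mm thick, inner floor 104 by 150 mm and 4 mm above the underside; finger lips stick out 11 mm at its y ends. Origin at the centre of the underside on the bench, y along its length.
- tray_yellow: Yellow tray, at the other end of the row, fixed to the bench. Low job tray, 112 (x) by 158 (y) mm outside, 12 mm high, rim 4 mm thick, inner floor 104 by 150 mm and 4 mm above the underside; finger lips stick out 11 mm at its y ends. Origin at the centre of the underside on the bench, y along its length.
- big_carton: In the row between the trays: largest brown cardboard carton, taped, 67 (x) by 119 (y) by 73 (z) mm, about 0.12 kg; origin at the centre of its underside, z up; grasp across x (67 mm). Its flat top at z = 73 mm carries the next piece.
- flat_carton: In the row between the trays: flat brown cardboard carton, taped, clearly lower than the other, 64 (x) by 104 (y) by 41 (z) mm, about 0.18 kg; origin at the centre of its underside, z up; grasp across x (64 mm). Flat top at z = 41 mm.
- adapter: In the row between the trays: white plastic power adapter block, 46 (x) by 72 (y) by 28 (z) mm; origin at the centre of its underside, z up; grasp across x (46 mm).
- parts_box: In the row between the trays: small clear plastic box with a blue lid (closed, fixed), 53 (x) by 75 (y) by 26 (z) mm, about 0.06 kg; origin at the centre of its underside, z up; grasp across x (53 mm). Flat top at z = 26 mm.
- solder_reel: Reel of solder, grey wire between two dark round flanges, standing on a flange, at the start in the green tray and in the way of the pile there, 58 mm diameter, 45 mm high, about 0.26 kg; origin at the centre of its underside, z up; grasp across the flanges in any direction, with the fingertips above the tray rim (11 mm or more above its underside) while it stands in the tray.
- dropper_bottle: Bystander: white dropper bottle with an orange tip, 39 mm diameter, 112 mm high, standing loose behind the row of things; origin at the centre of its underside, z up; leave it alone.
- circuit_board: Bystander: green circuit board, 42 by 62 by 13 mm, lying loose behind the row of things; origin at the centre of its underside, z up; leave it alone.
- mug: Bystander: white mug, 92 by 127 mm with its handle, 95 mm high, loose at the front left, beside the tray there; origin at the centre of its underside, z up; leave it alone.

How it is judged:
By the outcome, as a careful person would: the job done as asked, in the order asked, and still so for the second after the job is handed in, with the robot touching nothing.
It also fails if it takes over 144 s, if anything falls off the work surface, if the arm or the gripper's body presses on something with over 40 N, if the wrist force passes 120 N, or if a joint passes its speed limit or range.

## Robot

A 6-joint arm with a two-finger parallel gripper is mounted at the origin on a cart in front of the work surface, level with it; the furniture and walls round the work are solid. World frame = base frame: x ahead of the robot, y to its left, z up, the work surface at z = 0. Lengths are in m, angles in rad, forces in N, time in s.
With the tool pointing down it reaches from about 0.25 to 0.725 m from the base axis. Payload 9.7 kg.
Tool frame: the origin (TCP) lies on the centre line of the jaws, within the pads' length; the fingertips stand 17 mm ahead of it and the grasp point (between the pads) lies 2 mm behind it; x points along the fingers, z is the direction in which the jaws open and shut, and the axes are right-handed (so a half turn about x gives the same grasp; the last joint's range is limited). The gripper opens to 85 mm and grips with 20 to 120 N. Pads are 22 mm wide; open, the fingers measure 114 mm over their backs; the gripper's body (76 mm by 85 mm) begins 54 mm behind the grasp point. The pads swing forward as they close: fully open they stand 13 mm farther back than shut.
Start: joints at [-1.165, 0.087, 0.176, 1.66, 0, 1.571], TCP at [0.217, -0.505, 0.248] pointing down, gripper open.
Joint ranges: [-3.13, 3.13], [-0.85, 1.81], [-1.15, 1.24], [-2.2, 2.28], [-1.44, 1.52], [-3.14, 3.14]. Speed limits (rad/s): [2.22, 2.22, 2.57, 3.14, 3.14, 3.14].

## Interface

Orientations are given as a 3x3 rotation matrix whose columns are the frame's x, y, z axes.
In Python, from cell import sensors, imaging, job gives the robot as it stands.
- The arm moves only by the tool step_arm, never from a script. Its argument "steps" is a list of rows, each a list of 3 entries, a list of its own where there are three numbers: the opening, from 0 (shut) to 1 (fully open), then the shift along the world's x, y, z in m, then the turn, a rotation vector about the world's x, y, z in rad. In form: [[hand, [dx, dy, dz], [wx, wy, wz]], ...]. A call has 1 to 12 rows; each row is the pose to reach, as a shift and turn from the pose commanded when the call began; what a row does not reach only later rows make up. A row lasts 1/12 s, in which the tool goes at most 41.7 mm and 7.16 degrees, less where a joint would pass 70% of its speed; a pose out of reach is approached as far as the arm can. A call with a gripper value outside its range is refused whole. The fingers move at their own pace and stop on an object; the grip force is fixed at half the most. Time passes only in rows, so rows that repeat a pose let the fingers close. It gives the time, the measured TCP pose, the force and the opening at its end, in the units of the state.
- sensors.read_state(): the state, without advancing time (a new reading comes with each control period).
- imaging.snapshot(name): name is "scene" or "top"; returns the picture (480x640x3 uint8, red, green, blue); there is no depth.
- imaging.camera_params(name): a dict with "camera_matrix" (3x3 intrinsics, pixels), "distortion" ([k1, k2, p1, p2, k3] as OpenCV has them; the pictures are not rectified), "world_from_camera" (4x4, takes a point from camera to world coordinates). Camera axes: x right, y up, looking along -z (the intrinsics and any distortion apply to the point x, -y, -z); pixel columns grow to the right and rows downward; lengths in m; the calibration is good to about 2 mm. A picture is of the moment at which its call begins. camera_params takes no time and is no camera call.
- job.finish_job(): hands the job in, once; it reports no verdict.
The state is a dict: "time": time; "joint_positions": joint angles; "qvel": joint speeds; "joint_efforts": joint torques, N m; "eef_pos": TCP position; "eef_rot": TCP orientation; "force": force on the tool from outside, world axes, zero at the start; "ft_torque": the same for the moment, N m; "width": finger opening in m.
Only numpy, scipy, OpenCV 4.12 (cv2) and the standard library are available. Lean on these libraries where they do the work, as an engineer would, in place of code of your own. Each camera call takes 0.05 s, during which the arm holds its last target.

## Working session

There is one attempt and no reset: what is moved stays moved. The work goes in short steps, Python scripts to look and compute and a tool call to move; the robot and the scene stay as the last step left them, time stands still between calls to the robot, and variables do not carry over. Pictures are saved under pics/ and viewed, and the job is handed in when it is done.

Besides the shell and the picture viewer there is one more tool, called as a command line: name --argument value ..., lists and objects as JSON in quotes. step_arm: Moves the arm, as the interface text tells. Its arguments: {"type":"object","properties":{"steps":{"type":"array","items":{"type":"array"}}},"required":["steps"]}

```bash
mkdir -p pics; ls; python3 - <<'E'
from cell import sensors, imaging, job
import cv2,numpy as np
for n in("scene","top"):
    im=imaging.snapshot(n); cv2.imwrite(f"pics/{n}0.png",im[:,:,::-1]); p=imaging.camera_params(n)
    for k,v in p.items(): print(n,k,np.round(v,4).tolist())
s=sensors.read_state()
for k,v in s.items(): print(k,np.round(v,3).tolist())
E
```

```text
pics
scene camera_matrix [[601.2157, 0.0, 318.8772], [0.0, 601.2157, 238.5552], [0.0, 0.0, 1.0]]
scene distortion [-0.1278, 0.0, 0.0, 0.0, 0.0]
scene world_from_camera [[0.7481, 0.2675, -0.6073, -0.4529], [-0.6635, 0.2853, -0.6916, -0.9885], [-0.0117, 0.9204, 0.3909, 0.6581], [0.0, 0.0, 0.0, 1.0]]
top camera_matrix [[470.6616, 0.0, 329.1365], [0.0, 470.6616, 232.1034], [0.0, 0.0, 1.0]]
top distortion [-0.0242, 0.0, 0.0, 0.0, 0.0]
top world_from_camera [[-0.0133, 0.9983, -0.0573, 0.4334], [-0.9996, -0.012, 0.0241, 0.0869], [0.0233, 0.0576, 0.9981, 1.1654], [0.0, 0.0, 0.0, 1.0]]
time 0.1
joint_positions [-1.165, 0.087, 0.175, 1.66, 0.0, 1.571]
qvel [0.001, 0.0, 0.003, -0.0, 0.0, -0.001]
joint_efforts [0.001, -52.156, 46.565, 0.016, 0.0, 0.0]
eef_pos [0.217, -0.505, 0.248]
eef_rot [[-0.0, 0.919, 0.395], [0.001, 0.395, -0.919], [-1.0, 0.0, -0.001]]
force [0.583, 0.481, -0.327]
ft_torque [0.012, -0.054, -0.033]
width 0.086
```

View pics/scene0.png

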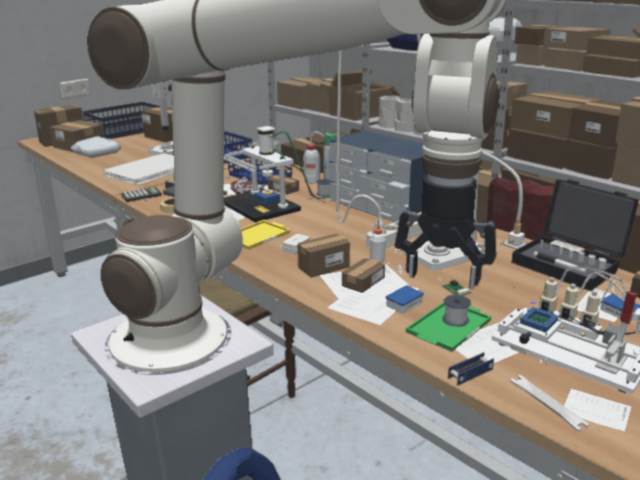

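View pics/top0.png

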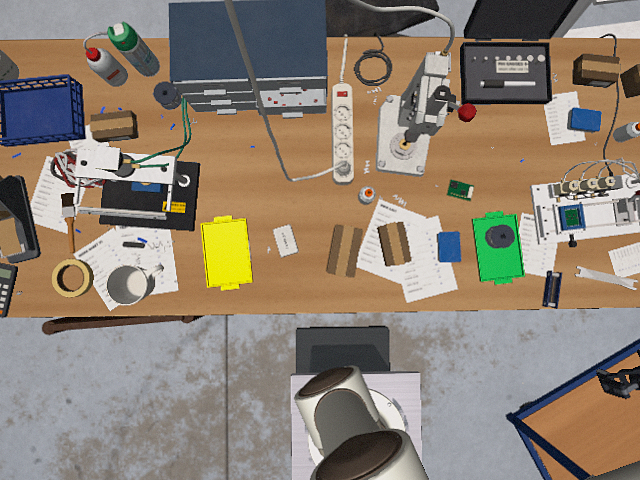

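The top view shows the yellow tray at (227,253), then the adapter (286,241), big carton (345,250), flat carton (394,243) and parts box (449,247). The green tray is at (498,247) with the reel in it at (499,236). The bystanders are the bottle (367,194), the board (460,190) and the mug (130,285). Next I'll zoom in to measure.

```bash
python3 - <<'E'
import cv2
im=cv2.imread("pics/top0.png")
cv2.imwrite("pics/z1.png",cv2.resize(im[170:300,190:370],None,fx=4.4,fy=4.4,interpolation=cv2.INTER_CUBIC))
cv2.imwrite("pics/z2.png",cv2.resize(im[170:300,360:540],None,fx=4.4,fy=4.4,interpolation=cv2.INTER_CUBIC))
im=cv2.imread("pics/scene0.png")
cv2.imwrite("pics/z3.png",cv2.resize(im[200:360,220:500],None,fx=2.8,fy=2.8,interpolation=cv2.INTER_CUBIC))
E
```

```text
(no output)
```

View pics/z1.png

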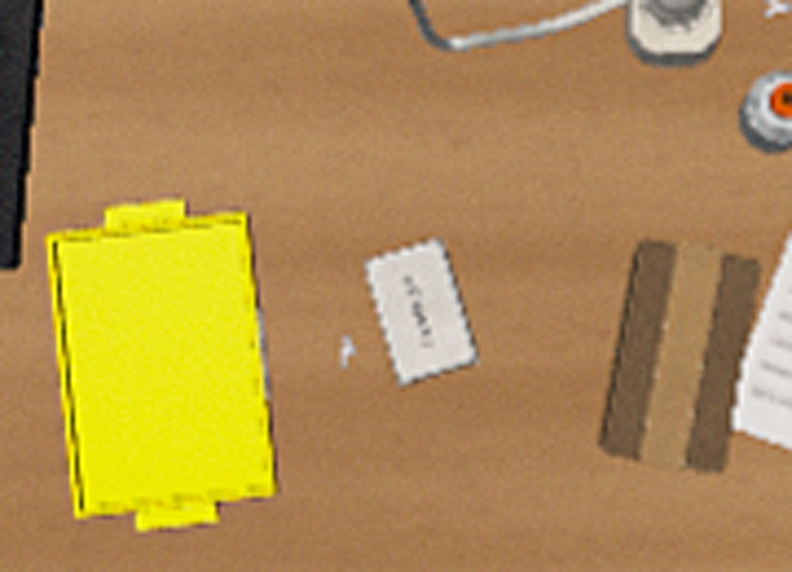

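View pics/z2.png

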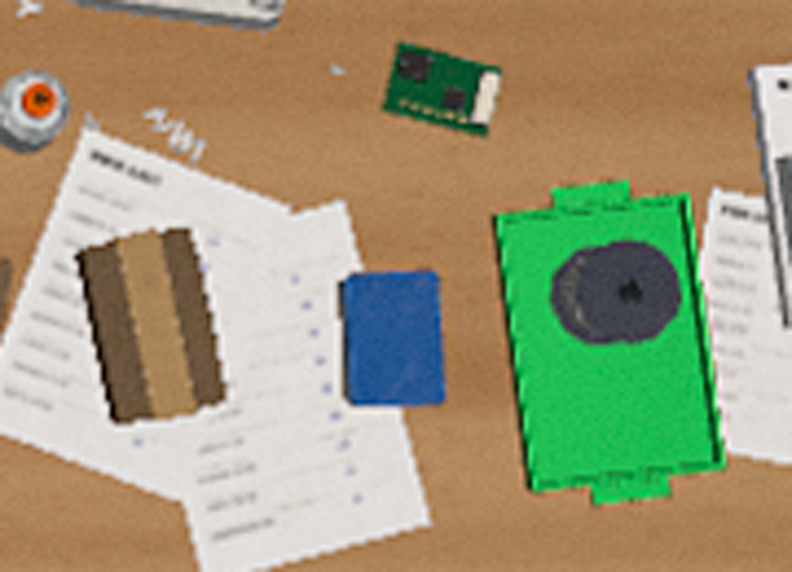

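View pics/z3.png

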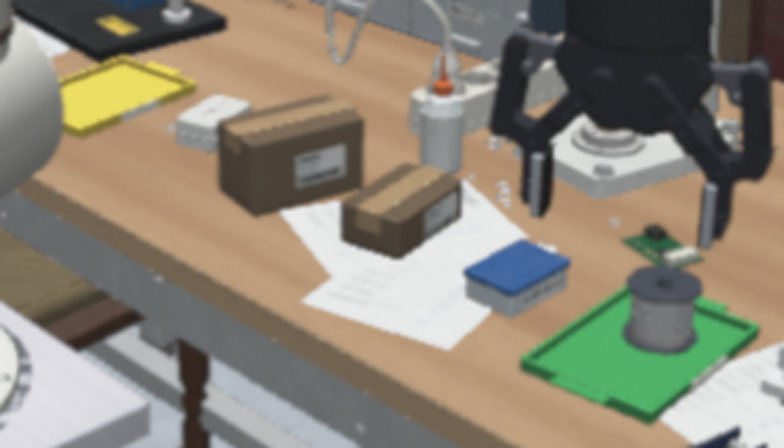

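```bash
cat > h.py <<'E'
import numpy as np,cv2
from cell import sensors, imaging, job
def ray(n,uv,z):
    p=imaging.camera_params(n);K=np.array(p["camera_matrix"]);d=np.array(p["distortion"]);T=np.array(p["world_from_camera"])
    q=cv2.undistortPoints(np.array(uv,float).reshape(-1,1,2),K,d).reshape(-1,2)
    D=np.c_[q[:,0],-q[:,1],-np.ones(len(q))]@T[:3,:3].T
    o=T[:3,3]; return (o+D*((z-o[2])/D[:,2])[:,None])
def proj(n,P):
    p=imaging.camera_params(n);K=np.array(p["camera_matrix"]);d=np.array(p["distortion"]);T=np.array(p["world_from_camera"])
    X=(np.atleast_2d(P)-T[:3,3])@T[:3,:3]; X=X*[1,-1,-1]
    return cv2.projectPoints(X,np.zeros(3),np.zeros(3),K,d)[0].reshape(-1,2)
def rect(P):
    r=cv2.minAreaRect((P[:,:2]*1000).astype(np.float32)); b=cv2.boxPoints(r)
    e=[b[1]-b[0],b[2]-b[1]]; L=max(e,key=np.linalg.norm); a=np.degrees(np.arctan2(L[1],L[0]))%180
    return np.round(r[0],1),np.round(sorted(r[1]),1),round(float(a),1)
def mask(n,im,lo,hi,box):
    h=cv2.cvtColor(im,cv2.COLOR_RGB2HSV); m=cv2.inRange(h,lo,hi); k=np.zeros_like(m); x0,y0,x1,y1=box;k[y0:y1,x0:x1]=m[y0:y1,x0:x1]
    c=max(cv2.findContours(k,cv2.RETR_EXTERNAL,cv2.CHAIN_APPROX_NONE)[0],key=cv2.contourArea)
    return c.reshape(-1,2)+0.0
E
cat > m0.py <<'E'
from h import *
im=cv2.imread("pics/top0.png")[:,:,::-1].copy()
c=lambda *a: mask("top",im,*a)
print("yellow",rect(ray("top",c((22,120,120),(35,255,255),(195,205,260,300)),.012)))
print("green",rect(ray("top",c((55,120,80),(80,255,255),(465,205,532,300)),.012)))
print("blue",rect(ray("top",c((100,150,100),(125,255,255),(430,225,470,270)),.026)))
print("adapter",rect(ray("top",c((0,0,170),(179,45,255),(265,220,305,262)),.028)))
def z(off,pts): return np.array(pts)/4.4+np.array(off)-.5+.5/4.4
print("big",rect(ray("top",z((190,170),[(642,240),(758,260),(722,472),(600,450)]),.073)))
print("flat",rect(ray("top",z((360,170),[(78,250),(190,228),(225,403),(115,422)]),.041)))
print("reel",ray("top",z((360,170),[(627,292)]),.049))
s=np.array([(664,284)])/2.8+[220,200]-.5+.5/2.8
print("reel scene",ray("scene",s,.049))
print("bottle",ray("top",z((360,170),[(37,99)]),.112), "board",ray("top",z((360,170),[(443,88)]),.006))
E
python3 m0.py
```

```text
yellow (array([453.5, 311.8]), array([112.4, 181.2]), 5.9)
green (array([ 457.2, -360.1]), array([112. , 178.2]), 5.9)
blue (array([ 459.9, -232.5]), array([51.6, 72.3]), 1.9)
adapter (array([480.5, 166.8]), array([44.2, 69.9]), 16.5)
big (array([453.3,  26.7]), array([ 65.3, 113.5]), 169.4)
flat (array([468.2, -95.5]), array([62.7, 97.3]), 10.1)
reel [[ 0.48317103 -0.35574121  0.049     ]]
reel scene [[ 0.48197103 -0.35701563  0.049     ]]
bottle [[ 0.58327382 -0.02749435  0.112     ]] board [[ 0.60251861 -0.27071998  0.006     ]]
```

```bash
cat >> h.py <<'E'
def boxpts(x,y,a,w,l,z0,z1):
    a=np.radians(a);u=np.array([np.cos(a),np.sin(a)]);v=np.array([u[1],-u[0]]);c=np.array([x,y])/1000
    q=[c+s*u*l/2000+t*v*w/2000 for s,t in((1,1),(1,-1),(-1,-1),(-1,1))]
    return [np.array([[*p,z/1000] for p in q]) for z in(z0,z1)]
def overlay(n,im,objs,box,f,out):
    x0,y0,x1,y1=box
    o=cv2.resize(im[y0:y1,x0:x1,::-1],None,fx=f,fy=f,interpolation=cv2.INTER_CUBIC)
    for ob in objs:
        for P in boxpts(*ob): cv2.polylines(o,[np.int32(np.round((proj(n,P)-[x0,y0]+.5)*f*16))],True,(255,0,255),1,cv2.LINE_AA,4)
    cv2.imwrite(out,o)
E
python3 - <<'E'
from h import *
O=[(453.5,311.8,5.9,112,158,0,12),(457.2,-360.1,5.9,112,158,0,12),(459.9,-232.5,1.9,53,75,0,26),(480.5,166.8,16.5,46,72,0,28),(453.3,26.7,-10.6,67,119,0,73),(468.2,-95.5,10.1,64,104,0,41),(482.6,-356.4,0,58,58,4,49)]
t=cv2.imread("pics/top0.png")[:,:,::-1];s=cv2.imread("pics/scene0.png")[:,:,::-1]
overlay("top",t,O,(195,190,395,310),4,"pics/o1.png")
overlay("top",t,O,(340,190,540,310),4,"pics/o2.png")
overlay("scene",s,O,(220,200,500,360),2.8,"pics/o3.png")
E
```

```text
(no output)
```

View pics/o1.png

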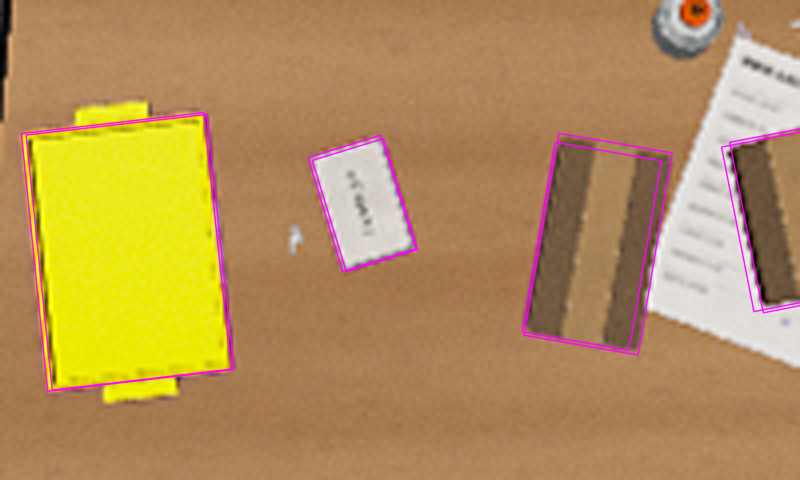

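View pics/o2.png

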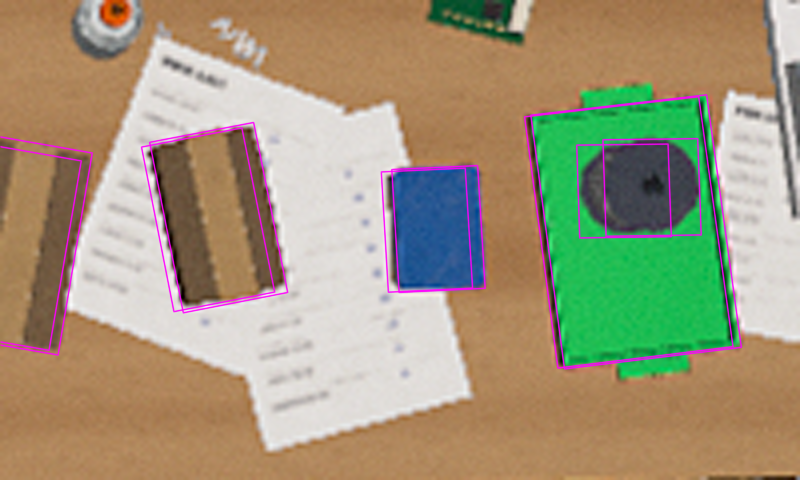

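View pics/o3.png

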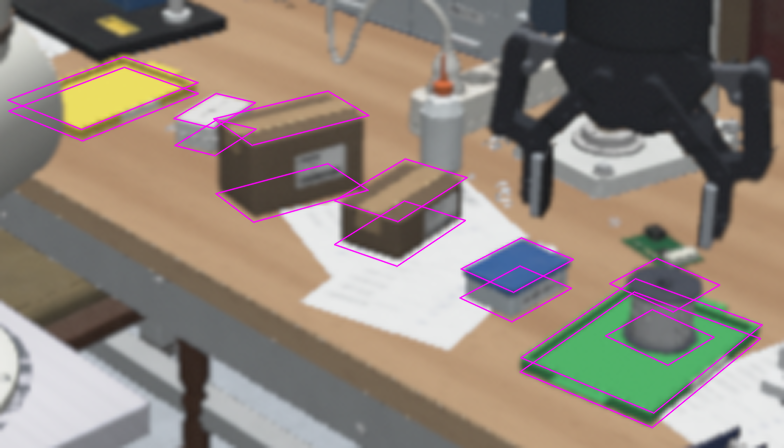

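The overlays agree with the pictures to about 2 mm, and the big carton sits about 2 mm nearer the robot than drawn. I'll move to the parts box, making the half turn of the jaws on the way so that joint 6 stays in range.

step_arm --steps '[[1, [0.03, 0.03, 0], [0, 0, 0.12]], [1, [0.06, 0.06, 0], [0, 0, 0.24]], [1, [0.08, 0.09, 0], [0, 0, 0.36]], [1, [0.1, 0.12, 0], [0, 0, 0.48]], [1, [0.12, 0.15, 0], [0, 0, 0.6]], [1, [0.15, 0.18, 0], [0, 0, 0.72]], [1, [0.18, 0.21, 0], [0, 0, 0.84]], [1, [0.2, 0.23, 0], [0, 0, 0.96]], [1, [0.22, 0.25, 0], [0, 0, 1.08]], [1, [0.235, 0.265, 0], [0, 0, 1.2]], [1, [0.243, 0.2725, 0], [0, 0, 1.32]], [1, [0.243, 0.2725, 0], [0, 0, 1.44]]]'

```text
time: 1.1
eef_pos: [0.4615, -0.231, 0.2476]
eef_rot: [[-0.001, -0.28, 0.96], [0.001, 0.96, 0.28], [-1.0, 0.001, -0.0]]
force: [0.4, -0.7, -0.2]
width: 0.0853
```

step_arm --steps '[[1, [0, 0, -0.01], [0, 0, 0.12]], [1, [0, 0, -0.02], [0, 0, 0.24]], [1, [0, 0, -0.03], [0, 0, 0.36]], [1, [0, 0, -0.04], [0, 0, 0.48]], [1, [0, 0, -0.05], [0, 0, 0.6]], [1, [0, 0, -0.06], [0, 0, 0.72]], [1, [0, 0, -0.07], [0, 0, 0.84]], [1, [0, 0, -0.08], [0, 0, 0.96]], [1, [0, 0, -0.09], [0, 0, 1.08]], [1, [0, 0, -0.1], [0, 0, 1.2]], [1, [0, 0, -0.1], [0, 0, 1.328]], [1, [0, 0, -0.1], [0, 0, 1.328]]]'

```text
time: 2.1
eef_pos: [0.4596, -0.2326, 0.1473]
eef_rot: [[-0.002, -0.999, -0.038], [0.001, -0.038, 0.999], [-1.0, 0.002, 0.001]]
force: [0.8, -0.2, -0.3]
width: 0.0854
```

```bash
cat >> h.py <<'E'
def st():
    s=sensors.read_state();R=np.array(s["eef_rot"]);z=R[:,2]
    print("t %.2f"%s["time"],"pos",np.round(s["eef_pos"],4),"jaw",round(float(np.degrees(np.arctan2(z[1],z[0]))),2),"xax",np.round(R[:,0],3),"w %.4f"%s["width"],"F",np.round(s["force"],1),"q",np.round(s["joint_positions"],2))
E
python3 -c "
from h import *
st()"
```

```text
t 2.10 pos [ 0.4596 -0.2326  0.1473] jaw 92.18 xax [-0.002  0.001 -1.   ] w 0.0854 F [ 0.8 -0.2 -0.3] q [-0.47 -0.01 -0.12  1.46 -0.   -0.51]
```

step_arm --steps '[[0.85, [0, 0, -0.03], [0, 0, 0]], [0.8, [0, 0, -0.06], [0, 0, 0]], [0.8, [0, 0, -0.085], [0, 0, 0]], [0.8, [0, 0, -0.105], [0, 0, 0]], [0.8, [0, 0, -0.118], [0, 0, 0]], [0.8, [0, 0, -0.126], [0, 0, 0]], [0.8, [0, 0, -0.126], [0, 0, 0]], [0, [0, 0, -0.126], [0, 0, 0]], [0, [0, 0, -0.126], [0, 0, 0]], [0, [0, 0, -0.126], [0, 0, 0]], [0, [0, 0, -0.126], [0, 0, 0]], [0, [0, 0, -0.126], [0, 0, 0]]]'

```text
time: 3.1
eef_pos: [0.4608, -0.2332, 0.0235]
eef_rot: [[0.002, -0.999, -0.032], [-0.001, -0.032, 0.999], [-1.0, -0.002, -0.001]]
force: [-0.4, -0.3, 6.6]
width: 0.0516
```

step_arm --steps '[[0, [0, 0, 0.01], [0, 0, 0]], [0, [0, 0, 0.03], [0, 0, 0]], [0, [0, 0, 0.06], [0, 0, 0]], [0, [0, 0, 0.09], [0, 0, 0]], [0, [0, 0, 0.115], [0, 0, 0]], [0, [0, 0, 0.128], [0, 0, 0]], [0, [0, 0, 0.128], [0, 0, 0]]]'

```text
time: 3.68
eef_pos: [0.4613, -0.2334, 0.1544]
eef_rot: [[0.005, -0.999, -0.032], [-0.003, -0.032, 0.999], [-1.0, -0.005, -0.003]]
force: [0.2, -0.1, 0.4]
width: 0.0518
```

```bash
python3 -c "
from h import *
st()
for n in('scene','top'): cv2.imwrite(f'pics/a_{n}.png',imaging.snapshot(n)[:,:,::-1])
im=cv2.imread('pics/a_scene.png');cv2.imwrite('pics/a_z.png',cv2.resize(im[130:360,300:560],None,fx=3,fy=2.6))"
```

```text
t 3.68 pos [ 0.4613 -0.2334  0.1544] jaw 91.84 xax [ 0.005 -0.003 -1.   ] w 0.0518 F [ 0.2 -0.1  0.4] q [-0.47 -0.01 -0.11  1.47 -0.   -0.5 ]
```

View pics/a_z.png

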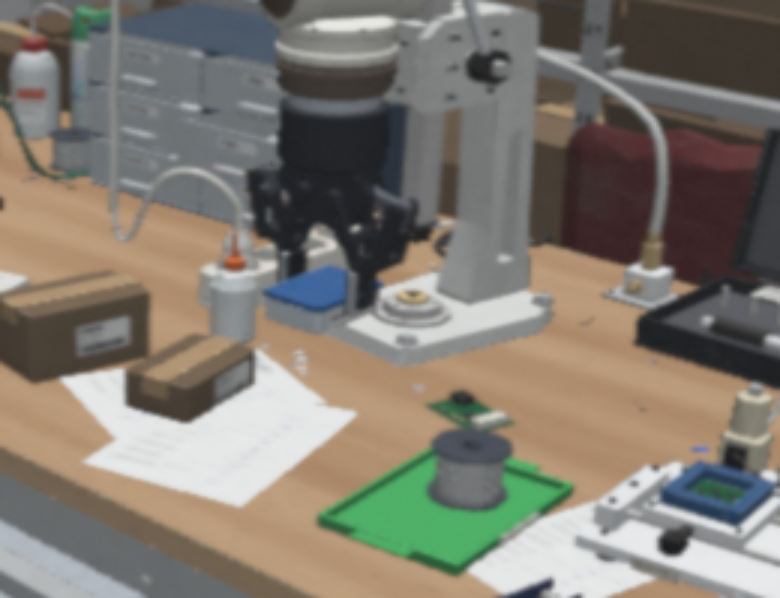

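The box is held level. Next I'll carry it to the yellow tray.

step_arm --steps '[[0, [0, 0.01, 0], [0, 0, 0]], [0, [0, 0.03, 0], [0, 0, 0]], [0, [0, 0.06, 0], [0, 0, 0]], [0, [0, 0.095, 0], [0, 0, 0]], [0, [0, 0.13, 0], [0, 0, 0.01]], [0, [0, 0.165, 0], [0, 0, 0.02]], [0, [0, 0.2, 0], [0, 0, 0.03]], [0, [0, 0.235, 0], [0, 0, 0.04]], [0, [0, 0.27, 0], [0, 0, 0.05]], [0, [0, 0.305, 0], [0, 0, 0.06]], [0, [-0.002, 0.34, 0], [0, 0, 0.07]], [0, [-0.003, 0.375, 0], [0, 0, 0.07]]]'

```text
time: 4.78
eef_pos: [0.4555, 0.1441, 0.1488]
eef_rot: [[-0.002, -0.995, -0.103], [-0.001, -0.103, 0.995], [-1.0, 0.002, -0.0]]
force: [1.1, -0.8, -0.9]
width: 0.0513
```

step_arm --steps '[[0, [-0.001, 0.035, 0], [0, 0, 0]], [0, [-0.002, 0.07, 0], [0, 0, 0]], [0, [-0.003, 0.105, 0], [0, 0, 0]], [0, [-0.003, 0.135, 0], [0, 0, 0]], [0, [-0.003, 0.155, 0], [0, 0, 0]], [0, [-0.003, 0.166, 0], [0, 0, 0]], [0, [-0.003, 0.1693, -0.01], [0, 0, 0]], [0, [-0.003, 0.1693, -0.03], [0, 0, 0]], [0, [-0.003, 0.1693, -0.055], [0, 0, 0]], [0, [-0.003, 0.1693, -0.075], [0, 0, 0]], [0, [-0.003, 0.1693, -0.08], [0, 0, 0]], [0, [-0.003, 0.1693, -0.08], [0, 0, 0]]]'

```text
time: 5.78
eef_pos: [0.4529, 0.3098, 0.068]
eef_rot: [[-0.003, -0.995, -0.101], [-0.003, -0.101, 0.995], [-1.0, 0.004, -0.002]]
force: [0.7, -0.1, -1.3]
width: 0.0519
```

```bash
python3 -c "
from h import *
st()
for n in('scene','top'): cv2.imwrite(f'pics/b_{n}.png',imaging.snapshot(n)[:,:,::-1])
im=cv2.imread('pics/b_scene.png');a=cv2.resize(im[150:290,200:360],None,fx=2.4,fy=2.4)
im=cv2.imread('pics/b_top.png');b=cv2.resize(im[190:310,180:300],None,fx=2.8,fy=2.8)
cv2.imwrite('pics/b_z.png',np.hstack([a,b]))"
```

```text
t 5.78 pos [0.4529 0.3098 0.068 ] jaw 95.8 xax [-0.003 -0.003 -1.   ] w 0.0519 F [ 0.7 -0.1 -1.3] q [ 0.6   0.09 -0.16  1.32 -0.    0.5 ]
```

View pics/b_z.png

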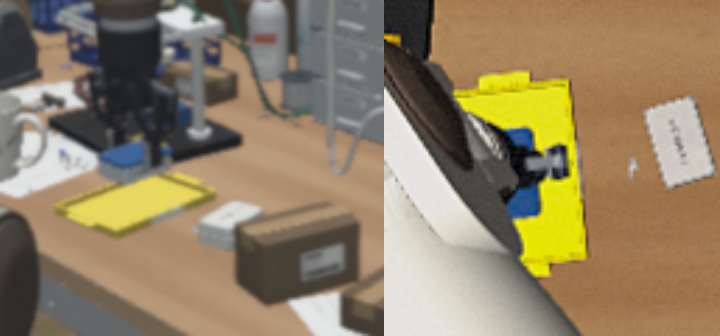

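step_arm --steps '[[0, [0, 0, -0.01], [0, 0, 0]], [0, [0, 0, -0.02], [0, 0, 0]], [0, [0, 0, -0.03], [0, 0, 0]], [0, [0, 0, -0.037], [0, 0, 0]], [0, [0, 0, -0.041], [0, 0, 0]], [0, [0, 0, -0.0435], [0, 0, 0]], [0, [0, 0, -0.0435], [0, 0, 0]], [0, [0, 0, -0.0435], [0, 0, 0]]]'

```text
time: 6.55
eef_pos: [0.4538, 0.3113, 0.0275]
eef_rot: [[-0.0, -0.995, -0.102], [-0.0, -0.102, 0.995], [-1.0, 0.0, -0.0]]
force: [-4.8, -3.9, 8.7]
width: 0.0514
```

step_arm --steps '[[0.68, [0, 0, 0], [0, 0, 0]], [0.72, [0, 0, 0], [0, 0, 0]], [0.72, [0, 0, 0], [0, 0, 0]], [0.72, [0, 0, 0.005], [0, 0, 0]], [0.72, [0, 0, 0.02], [0, 0, 0]], [0.72, [0, 0, 0.05], [0, 0, 0]], [1, [0, 0, 0.09], [0, 0, 0]], [1, [0, -0.02, 0.125], [0, 0, 0]], [1, [0, -0.05, 0.135], [0, 0, 0]], [1, [0, -0.09, 0.135], [0, 0, 0]], [1, [0, -0.13, 0.135], [0, 0, 0]], [1, [0, -0.17, 0.135], [0, 0, 0]]]'

```text
time: 7.55
eef_pos: [0.4539, 0.1401, 0.1625]
eef_rot: [[0.001, -0.995, -0.103], [0.0, -0.103, 0.995], [-1.0, -0.001, 0.0]]
force: [0.9, 0.3, -0.2]
width: 0.0855
```

```bash
cat > m1.py <<'E'
from h import *
import sys
st()
t=imaging.snapshot("top");s=imaging.snapshot("scene");k=sys.argv[1]
cv2.imwrite(f"pics/{k}_top.png",t[:,:,::-1]);cv2.imwrite(f"pics/{k}_scene.png",s[:,:,::-1])
E
python3 m1.py c; python3 - <<'E'
from h import *
im=cv2.imread("pics/c_top.png")[:,:,::-1].copy()
print(rect(ray("top",mask("top",im,(100,150,100),(125,255,255),(200,220,260,290)),.030)))
print(rect(ray("top",mask("top",im,(22,120,120),(35,255,255),(195,205,260,300)),.012)))
E
```

```text
t 7.55 pos [0.4539 0.1401 0.1625] jaw 95.92 xax [ 0.001  0.    -1.   ] w 0.0855 F [ 0.9  0.3 -0.2] q [ 0.3  -0.11 -0.18  1.49 -0.    0.2 ]
(array([451.8, 323.1]), array([30.3, 71.8]), 12.0)
(array([447.3, 336.5]), array([ 78.2, 183.8]), 13.3)
```

step_arm --steps '[[1, [0.001, -0.03, 0], [0, 0, 0]], [1, [0.003, -0.07, 0], [0, 0, 0]], [1, [0.006, -0.11, 0], [0, 0, 0]], [1, [0.009, -0.15, 0], [0, 0, 0]], [1, [0.012, -0.19, 0], [0, 0, 0]], [1, [0.015, -0.23, 0], [0, 0, 0]], [1, [0.018, -0.27, 0], [0, 0, 0]], [1, [0.02, -0.31, 0], [0, 0, 0]], [1, [0.022, -0.35, 0], [0, 0, 0]], [1, [0.024, -0.39, 0], [0, 0, 0]], [1, [0.026, -0.43, 0], [0, 0, 0]], [1, [0.028, -0.46, 0], [0, 0, 0]]]'

```text
time: 8.65
eef_pos: [0.4822, -0.3212, 0.1618]
eef_rot: [[0.0, -0.995, -0.101], [-0.0, -0.101, 0.995], [-1.0, -0.0, -0.0]]
force: [0.5, -0.5, 0.0]
width: 0.0854
```

step_arm --steps '[[1, [0.001, -0.025, 0], [0, 0, 0]], [1, [0.001, -0.038, -0.01], [0, 0, 0]], [1, [0.001, -0.038, -0.04], [0, 0, 0]], [1, [0.001, -0.038, -0.06], [0, 0, 0]], [1, [0.001, -0.038, -0.06], [0, 0, 0]]]'

```text
time: 9.07
eef_pos: [0.4816, -0.3547, 0.0965]
eef_rot: [[-0.006, -0.995, -0.102], [0.005, -0.102, 0.995], [-1.0, 0.005, 0.005]]
force: [-0.8, 2.1, -0.2]
width: 0.0858
```

```bash
python3 m1.py d; python3 - <<'E'
from h import *
im=cv2.imread("pics/d_top.png")[:,:,::-1].copy()
print(rect(ray("top",mask("top",im,(100,150,100),(125,255,255),(200,220,260,290)),.030)))
print(rect(ray("top",mask("top",im,(22,120,120),(35,255,255),(195,205,260,300)),.012)))
t=im;s=cv2.imread("pics/d_scene.png")[:,:,::-1]
a=cv2.resize(t[190:310,180:300,::-1],None,fx=3,fy=3);b=cv2.resize(s[150:350,360:520,::-1],None,fx=1.8,fy=1.8)
cv2.imwrite("pics/d_z.png",np.hstack([a,b]))
E
```

```text
t 9.07 pos [ 0.4816 -0.3547  0.0965] jaw 95.86 xax [-0.006  0.005 -1.   ] w 0.0858 F [-0.8  2.1 -0.2] q [-0.63  0.2   0.01  1.39  0.   -0.74]
(array([453.5, 309.5]), array([51.7, 71.7]), 6.0)
(array([453.6, 311.7]), array([112.3, 181.2]), 5.8)
```

View pics/d_z.png

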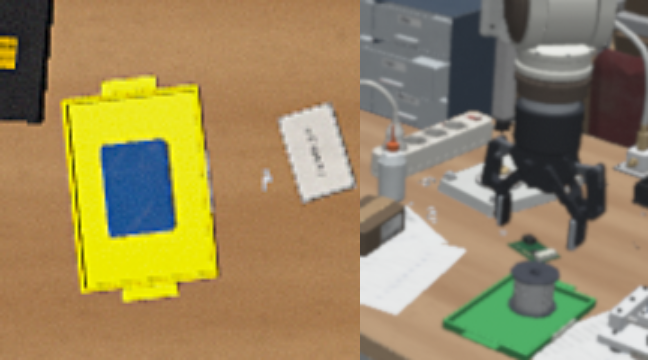

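The box sits within about 2 mm of the tray's centre and parallel to it (6.0 against 5.9 degrees). Now the reel.

step_arm --steps '[[1, [0, 0, -0.02], [0, 0, 0]], [1, [0, 0, -0.04], [0, 0, 0]], [1, [0, 0, -0.055], [0, 0, 0]], [1, [0, 0, -0.0635], [0, 0, 0]], [1, [0, 0, -0.0655], [0, 0, 0]], [1, [0, 0, -0.0655], [0, 0, 0]], [0, [0, 0, -0.0655], [0, 0, 0]], [0, [0, 0, -0.0655], [0, 0, 0]], [0, [0, 0, -0.0655], [0, 0, 0]], [0, [0, 0, -0.0655], [0, 0, 0]], [0, [0, 0, -0.0655], [0, 0, 0]]]'

```text
time: 10.08
eef_pos: [0.4838, -0.3569, 0.0381]
eef_rot: [[0.002, -0.995, -0.102], [-0.001, -0.102, 0.995], [-1.0, -0.002, -0.001]]
force: [-0.8, 2.5, 6.4]
width: 0.0566
```

step_arm --steps '[[0, [0, 0, 0.01], [0, 0, 0]], [0, [0, 0, 0.03], [0, 0, 0]], [0, [0, 0, 0.06], [0, 0, 0]], [0, [0, 0, 0.09], [0, 0, 0]], [0, [0, 0, 0.115], [0, 0, 0]], [0, [0, 0, 0.13], [0, 0, 0]], [0, [0, 0, 0.134], [0, 0, 0]], [0, [0, 0, 0.134], [0, 0, 0]]]'

```text
time: 10.75
eef_pos: [0.4835, -0.3569, 0.1718]
eef_rot: [[0.002, -0.995, -0.102], [-0.001, -0.102, 0.995], [-1.0, -0.002, -0.002]]
force: [-0.5, -0.3, -3.2]
width: 0.0562
```

```bash
python3 m1.py e; python3 - <<'E'
from h import *
t=cv2.imread("pics/e_top.png");s=cv2.imread("pics/e_scene.png")
a=cv2.resize(t[170:310,440:560],None,fx=3,fy=3);b=cv2.resize(s[130:340,350:530],None,fx=2,fy=2)
cv2.imwrite("pics/e_z.png",np.hstack([a,b]))
E
```

```text
t 10.75 pos [ 0.4835 -0.3569  0.1718] jaw 95.85 xax [ 0.002 -0.001 -1.   ] w 0.0562 F [-0.5 -0.3 -3.2] q [-0.64  0.19  0.14  1.52 -0.   -0.74]
```

View pics/e_z.png

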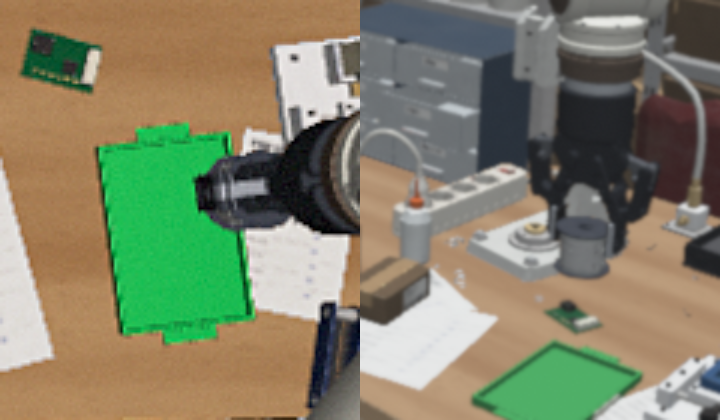

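The reel hangs upright at about (580,245) in the right half. I'll carry it to the yellow tray.

step_arm --steps '[[0, [0, 0.01, 0], [0, 0, 0]], [0, [-0.002, 0.03, 0], [0, 0, 0]], [0, [-0.004, 0.06, 0], [0, 0, 0]], [0, [-0.006, 0.095, 0], [0, 0, 0]], [0, [-0.008, 0.13, 0], [0, 0, 0]], [0, [-0.01, 0.165, 0], [0, 0, 0]], [0, [-0.012, 0.2, 0], [0, 0, 0]], [0, [-0.014, 0.235, 0], [0, 0, 0]], [0, [-0.016, 0.27, 0], [0, 0, 0]], [0, [-0.018, 0.305, 0], [0, 0, 0]], [0, [-0.02, 0.34, 0], [0, 0, 0]], [0, [-0.022, 0.375, 0], [0, 0, 0]]]'

```text
time: 11.85
eef_pos: [0.4597, 0.0204, 0.1691]
eef_rot: [[-0.002, -0.995, -0.102], [0.0, -0.102, 0.995], [-1.0, 0.002, 0.0]]
force: [1.4, -0.6, -3.7]
width: 0.0565
```

step_arm --steps '[[0, [-0.001, 0.035, 0], [0, 0, 0]], [0, [-0.002, 0.07, 0], [0, 0, 0]], [0, [-0.003, 0.105, 0], [0, 0, 0]], [0, [-0.004, 0.14, 0], [0, 0, 0]], [0, [-0.005, 0.175, 0], [0, 0, 0]], [0, [-0.006, 0.21, 0], [0, 0, 0]], [0, [-0.007, 0.24, 0], [0, 0, 0]], [0, [-0.007, 0.265, 0], [0, 0, 0]], [0, [-0.007, 0.282, 0], [0, 0, 0]], [0, [-0.007, 0.2927, -0.01], [0, 0, 0]], [0, [-0.007, 0.2927, -0.03], [0, 0, 0]], [0, [-0.007, 0.2927, -0.05], [0, 0, 0]]]'

```text
time: 12.85
eef_pos: [0.4534, 0.3116, 0.1184]
eef_rot: [[-0.001, -0.995, -0.103], [-0.001, -0.103, 0.995], [-1.0, 0.001, -0.0]]
force: [-0.9, -0.8, -3.9]
width: 0.0562
```

step_arm --steps '[[0, [0, 0, -0.02], [0, 0, 0]], [0, [0, 0, -0.03], [0, 0, 0]], [0, [0, 0, -0.035], [0, 0, 0]], [0, [0, 0, -0.035], [0, 0, 0]], [0, [0, 0, -0.035], [0, 0, 0]]]'

```text
time: 13.27
eef_pos: [0.4542, 0.3111, 0.0857]
eef_rot: [[0.0, -0.995, -0.102], [0.0, -0.102, 0.995], [-1.0, -0.0, 0.0]]
force: [0.3, -0.9, -2.6]
width: 0.0563
```

```bash
python3 m1.py f; python3 - <<'E'
from h import *
t=cv2.imread("pics/f_top.png");s=cv2.imread("pics/f_scene.png")
a=cv2.resize(t[190:310,180:300],None,fx=3,fy=3);b=cv2.resize(s[160:280,220:330],None,fx=3,fy=3)
cv2.imwrite("pics/f_z.png",np.hstack([a,b]))
E
```

```text
t 13.27 pos [0.4542 0.3111 0.0857] jaw 95.84 xax [ 0.  0. -1.] w 0.0563 F [ 0.3 -0.9 -2.6] q [ 0.6   0.09 -0.14  1.35 -0.    0.5 ]
```

View pics/f_z.png

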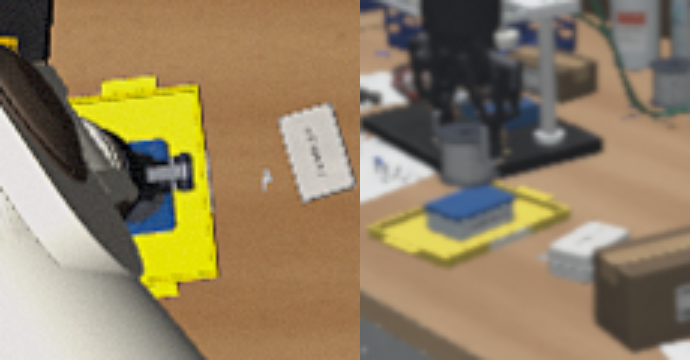

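step_arm --steps '[[0, [0, 0, -0.008], [0, 0, 0]], [0, [0, 0, -0.014], [0, 0, 0]], [0, [0, 0, -0.018], [0, 0, 0]], [0, [0, 0, -0.0205], [0, 0, 0]], [0, [0, 0, -0.0225], [0, 0, 0]], [0, [0, 0, -0.0225], [0, 0, 0]], [0, [0, 0, -0.0225], [0, 0, 0]]]'

```text
time: 13.95
eef_pos: [0.4538, 0.311, 0.0643]
eef_rot: [[0.0, -0.995, -0.102], [0.0, -0.102, 0.995], [-1.0, -0.0, 0.0]]
force: [-7.4, -3.2, 11.5]
width: 0.0565
```

step_arm --steps '[[0.72, [0, 0, 0], [0, 0, 0]], [0.85, [0, 0, 0], [0, 0, 0]], [0.9, [0, 0, 0], [0, 0, 0]], [0.9, [0, 0, 0.005], [0, 0, 0]], [0.9, [0, 0, 0.02], [0, 0, 0]], [1, [0, 0, 0.05], [0, 0, 0]], [1, [0, 0, 0.085], [0, 0, 0]], [1, [0, -0.03, 0.1075], [0, 0, -0.05]], [1, [0, -0.07, 0.1075], [0, 0, -0.1]], [1, [0, -0.11, 0.1075], [0, 0, -0.15]], [1, [0, -0.15, 0.1075], [0, 0, -0.2]], [1, [-0.001, -0.19, 0.1075], [0, 0, -0.25]]]'

```text
time: 14.95
eef_pos: [0.4529, 0.1197, 0.1708]
eef_rot: [[0.001, -0.989, 0.149], [0.0, 0.149, 0.989], [-1.0, -0.001, 0.0]]
force: [1.8, -0.3, 0.2]
width: 0.0854
```

step_arm --steps '[[1, [-0.001, -0.035, 0], [0, 0, -0.038]], [1, [-0.001, -0.065, 0], [0, 0, -0.038]], [1, [-0.0015, -0.085, 0], [0, 0, -0.038]], [1, [-0.0015, -0.095, 0], [0, 0, -0.038]], [1, [-0.0015, -0.095, 0], [0, 0, -0.038]]]'

```text
time: 15.37
eef_pos: [0.4517, 0.0247, 0.1706]
eef_rot: [[0.0, -0.982, 0.187], [-0.0, 0.187, 0.982], [-1.0, -0.001, -0.0]]
force: [-0.3, 1.2, -1.0]
width: 0.0853
```

```bash
python3 m1.py g; python3 - <<'E'
from h import *
t=cv2.imread("pics/g_top.png");s=cv2.imread("pics/g_scene.png")
a=cv2.resize(t[190:310,180:300],None,fx=3,fy=3);b=cv2.resize(s[150:300,230:380],None,fx=2.4,fy=2.4)
cv2.imwrite("pics/g_z.png",np.hstack([a,b]))
E
```

```text
t 15.37 pos [0.4517 0.0247 0.1706] jaw 79.21 xax [ 0. -0. -1.] w 0.0853 F [-0.3  1.2 -1. ] q [ 0.05 -0.16 -0.22  1.52 -0.    0.24]
```

View pics/g_z.png

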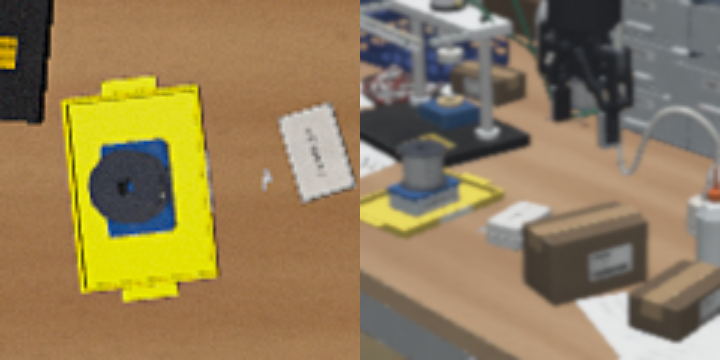

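```bash
python3 - <<'E'
from h import *
t=cv2.imread("pics/g_top.png")[:,:,::-1].copy()
c=mask("top",t,(110,25,30),(140,160,130),(200,225,245,275))
(u,v),r=cv2.minEnclosingCircle(c.astype(np.float32));print(u,v,r)
# flange far-side silhouette: top flange is displaced to the left/away from camera; use known radius
P=ray("top",c,.075)[:,:2]*1000; print(P.min(0),P.max(0))
print("hole",ray("top",np.array([(125,187)])/3+[180,190]-.33,.075))
E
```

```text
223.2058868408203 251.73529052734375 13.486281394958496
[425.34265214 276.18170592] [480.80080201 336.01230915]
hole [[0.45300337 0.30993435 0.075     ]]
```

The reel stands within about 1 mm of the box's centre. Now the big carton.

step_arm --steps '[[1, [0, 0, -0.03], [0, 0, 0]], [1, [0, 0, -0.06], [0, 0, 0]], [1, [0, 0, -0.085], [0, 0, 0]], [1, [0, 0, -0.105], [0, 0, 0]], [1, [0, 0, -0.119], [0, 0, 0]], [1, [0, 0, -0.125], [0, 0, 0]], [1, [0, 0, -0.125], [0, 0, 0]], [0, [0, 0, -0.125], [0, 0, 0]], [0, [0, 0, -0.125], [0, 0, 0]], [0, [0, 0, -0.125], [0, 0, 0]], [0, [0, 0, -0.125], [0, 0, 0]], [0, [0, 0, -0.125], [0, 0, 0]]]'

```text
time: 16.47
eef_pos: [0.4525, 0.0265, 0.0467]
eef_rot: [[0.002, -0.983, 0.185], [0.001, 0.185, 0.983], [-1.0, -0.002, 0.001]]
force: [0.2, 1.0, 6.4]
width: 0.0659
```

step_arm --steps '[[0, [0, 0, 0.01], [0, 0, 0]], [0, [0, 0, 0.03], [0, 0, 0]], [0, [0, 0, 0.06], [0, 0, 0]], [0, [0, 0, 0.09], [0, 0, 0]], [0, [0, 0, 0.105], [0, 0, 0]], [0, [0, 0, 0.11], [0, 0, 0]], [0, [0, 0, 0.11], [0, 0, 0]]]'

```text
time: 17.05
eef_pos: [0.4522, 0.0261, 0.1568]
eef_rot: [[0.002, -0.983, 0.185], [0.0, 0.185, 0.983], [-1.0, -0.002, 0.001]]
force: [-0.7, -0.2, -2.0]
width: 0.0659
```

```bash
python3 m1.py i; python3 - <<'E'
from h import *
t=cv2.imread("pics/i_top.png");s=cv2.imread("pics/i_scene.png")
a=cv2.resize(t[190:310,290:410],None,fx=3,fy=3);b=cv2.resize(s[150:300,280:430],None,fx=2.4,fy=2.4)
cv2.imwrite("pics/i_z.png",np.hstack([a,b]))
E
```

```text
t 17.05 pos [0.4522 0.0261 0.1568] jaw 79.35 xax [ 0.002  0.    -1.   ] w 0.0659 F [-0.7 -0.2 -2. ] q [ 0.06 -0.16 -0.24  1.49 -0.    0.24]
```

View pics/i_z.png

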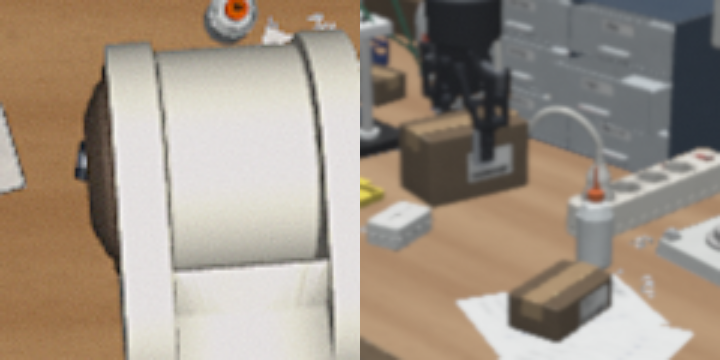

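step_arm --steps '[[0, [0, -0.01, 0], [0, 0, 0.02]], [0, [0, -0.03, 0], [0, 0, 0.05]], [0, [0.001, -0.06, 0], [0, 0, 0.08]], [0, [0.001, -0.095, 0], [0, 0, 0.11]], [0, [0.002, -0.13, 0], [0, 0, 0.14]], [0, [0.002, -0.165, 0], [0, 0, 0.17]], [0, [0.003, -0.2, 0], [0, 0, 0.2]], [0, [0.004, -0.235, 0], [0, 0, 0.23]], [0, [0.005, -0.27, 0], [0, 0, 0.26]], [0, [0.006, -0.305, 0], [0, 0, 0.289]], [0, [0.0065, -0.335, 0], [0, 0, 0.289]], [0, [0.0065, -0.36, 0], [0, 0, 0.289]]]'

```text
time: 18.15
eef_pos: [0.4571, -0.3357, 0.1531]
eef_rot: [[-0.003, -0.995, -0.102], [0.002, -0.102, 0.995], [-1.0, 0.002, 0.002]]
force: [1.1, -0.8, -0.8]
width: 0.0661
```

step_arm --steps '[[0, [0, -0.017, 0], [0, 0, 0]], [0, [0, -0.026, 0], [0, 0, 0]], [0, [0, -0.0275, -0.02], [0, 0, 0]], [0, [0, -0.0275, -0.05], [0, 0, 0]], [0, [0, -0.0275, -0.075], [0, 0, 0]], [0, [0, -0.0275, -0.085], [0, 0, 0]], [0, [0, -0.0275, -0.085], [0, 0, 0]], [0, [0, -0.0275, -0.085], [0, 0, 0]]]'

```text
time: 18.82
eef_pos: [0.458, -0.3608, 0.0703]
eef_rot: [[-0.001, -0.995, -0.103], [0.001, -0.103, 0.995], [-1.0, 0.001, 0.001]]
force: [0.0, 0.5, -0.6]
width: 0.066
```

```bash
python3 m1.py j; python3 - <<'E'
from h import *
t=cv2.imread("pics/j_top.png");s=cv2.imread("pics/j_scene.png")
a=cv2.resize(t[190:310,440:560],None,fx=3,fy=3);b=cv2.resize(s[210:360,370:520],None,fx=2.4,fy=2.4)
cv2.imwrite("pics/j_z.png",np.hstack([a,b]))
E
```

```text
t 18.82 pos [ 0.458  -0.3608  0.0703] jaw 95.94 xax [-0.001  0.001 -1.   ] w 0.0660 F [ 0.   0.5 -0.6] q [-0.67  0.17 -0.07  1.33  0.   -0.77]
```

View pics/j_z.png

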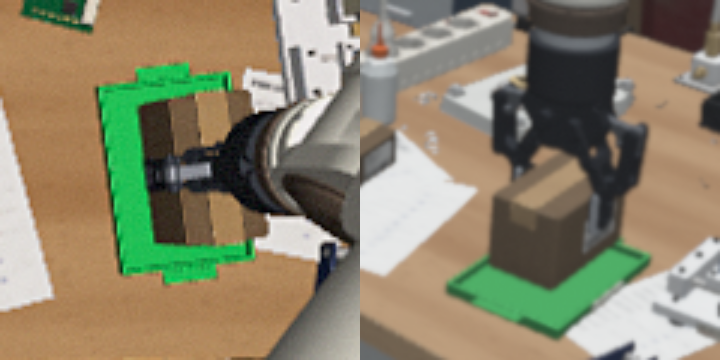

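step_arm --steps '[[0, [0, 0, -0.007], [0, 0, 0]], [0, [0, 0, -0.013], [0, 0, 0]], [0, [0, 0, -0.017], [0, 0, 0]], [0, [0, 0, -0.0195], [0, 0, 0]], [0, [0, 0, -0.021], [0, 0, 0]], [0, [0, 0, -0.021], [0, 0, 0]], [0, [0, 0, -0.021], [0, 0, 0]]]'

```text
time: 19.5
eef_pos: [0.4579, -0.3612, 0.0507]
eef_rot: [[0.0, -0.995, -0.103], [-0.0, -0.103, 0.995], [-1.0, -0.0, -0.0]]
force: [-5.5, 3.8, 12.3]
width: 0.0659
```

step_arm --steps '[[0.85, [0, 0, 0], [0, 0, 0]], [0.9, [0, 0, 0], [0, 0, 0]], [0.92, [0, 0, 0.005], [0, 0, 0]], [0.92, [0, 0, 0.02], [0, 0, 0]], [0.92, [0, 0, 0.05], [0, 0, 0]], [1, [0, 0, 0.085], [0, 0, 0]], [1, [0, 0.01, 0.115], [0, 0, 0]], [1, [0.002, 0.04, 0.121], [0, 0, 0.02]], [1, [0.004, 0.08, 0.121], [0, 0, 0.04]], [1, [0.006, 0.12, 0.121], [0, 0, 0.06]], [1, [0.008, 0.16, 0.121], [0, 0, 0.073]], [1, [0.01, 0.2, 0.121], [0, 0, 0.073]]]'

```text
time: 20.5
eef_pos: [0.4678, -0.1597, 0.1706]
eef_rot: [[0.0, -0.984, -0.176], [-0.0, -0.176, 0.984], [-1.0, -0.0, -0.0]]
force: [0.9, 1.2, 0.5]
width: 0.0856
```

step_arm --steps '[[1, [0, 0.035, 0], [0, 0, 0]], [1, [0, 0.055, -0.01], [0, 0, 0]], [1, [0, 0.0655, -0.03], [0, 0, 0]], [1, [0, 0.0655, -0.05], [0, 0, 0]], [1, [0, 0.0655, -0.05], [0, 0, 0]]]'

```text
time: 20.92
eef_pos: [0.4666, -0.0947, 0.1172]
eef_rot: [[-0.004, -0.984, -0.177], [0.001, -0.177, 0.984], [-1.0, 0.004, 0.002]]
force: [0.4, -0.4, 0.1]
width: 0.0853
```

```bash
python3 m1.py k; python3 - <<'E'
from h import *
t=cv2.imread("pics/k_top.png")[:,:,::-1];s=cv2.imread("pics/k_scene.png")[:,:,::-1]
O=[(457.2,-360.1,5.9,112,158,0,12),(457.2,-360.1,5.9,67,119,4,77)]
overlay("top",t,O,(450,190,540,300),4.5,"pics/k1.png")
overlay("scene",s,O+[(468.2,-95.5,10.1,64,104,0,41)],(310,200,500,350),2.5,"pics/k2.png")
a=cv2.imread("pics/k1.png");b=cv2.imread("pics/k2.png");b=cv2.copyMakeBorder(b,0,max(0,a.shape[0]-b.shape[0]),0,0,0)[:a.shape[0]]
o=np.hstack([a,b]);print(o.shape);cv2.imwrite("pics/k_z.png",cv2.resize(o,None,fx=.85,fy=.85))
E
```

```text
t 20.92 pos [ 0.4666 -0.0947  0.1172] jaw 100.19 xax [-0.004  0.001 -1.   ] w 0.0853 F [ 0.4 -0.4  0.1] q [-0.2  -0.09 -0.26  1.41 -0.   -0.38]
(495, 880, 3)
```

View pics/k_z.png

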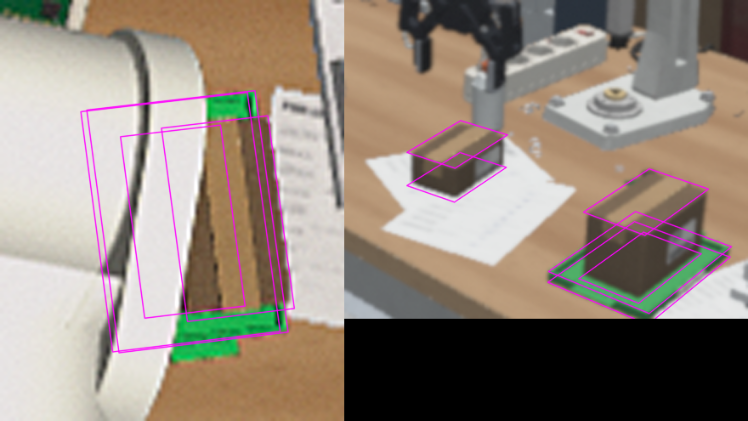

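step_arm --steps '[[1, [0, 0, -0.03], [0, 0, 0]], [1, [0, 0, -0.055], [0, 0, 0]], [1, [0, 0, -0.075], [0, 0, 0]], [1, [0, 0, -0.087], [0, 0, 0]], [1, [0, 0, -0.092], [0, 0, 0]], [1, [0, 0, -0.092], [0, 0, 0]], [0, [0, 0, -0.092], [0, 0, 0]], [0, [0, 0, -0.092], [0, 0, 0]], [0, [0, 0, -0.092], [0, 0, 0]], [0, [0, 0, -0.092], [0, 0, 0]], [0, [0, 0, -0.092], [0, 0, 0]]]'

```text
time: 21.93
eef_pos: [0.4692, -0.0961, 0.0302]
eef_rot: [[0.003, -0.985, -0.175], [-0.001, -0.175, 0.985], [-1.0, -0.003, -0.001]]
force: [-1.4, -0.3, 7.0]
width: 0.0618
```

step_arm --steps '[[0, [0, 0, 0.01], [0, 0, 0]], [0, [0, 0, 0.03], [0, 0, 0]], [0, [0, 0, 0.06], [0, 0, 0]], [0, [0, 0, 0.09], [0, 0, 0]], [0, [0, 0, 0.12], [0, 0, 0]], [0, [0, 0, 0.14], [0, 0, 0]], [0, [0, 0, 0.147], [0, 0, 0]], [0, [0, 0, 0.147], [0, 0, 0]]]'

```text
time: 22.6
eef_pos: [0.469, -0.096, 0.1776]
eef_rot: [[0.004, -0.985, -0.175], [-0.001, -0.175, 0.985], [-1.0, -0.003, -0.001]]
force: [0.6, 0.6, -1.5]
width: 0.0622
```

```bash
python3 m1.py l; python3 - <<'E'
from h import *
t=cv2.imread("pics/l_top.png");s=cv2.imread("pics/l_scene.png")
a=cv2.resize(t[190:310,440:560],None,fx=3,fy=3);b=cv2.resize(s[160:340,350:530],None,fx=2,fy=2)
cv2.imwrite("pics/l_z.png",np.hstack([a,b]))
E
```

```text
t 22.60 pos [ 0.469  -0.096   0.1776] jaw 100.1 xax [ 0.004 -0.001 -1.   ] w 0.0622 F [ 0.6  0.6 -1.5] q [-0.2  -0.1  -0.15  1.52  0.   -0.38]
```

View pics/l_z.png

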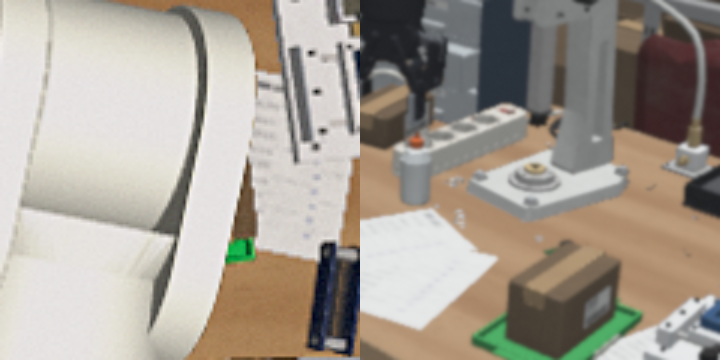

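step_arm --steps '[[0, [0, -0.01, 0], [0, 0, 0]], [0, [-0.001, -0.03, 0], [0, 0, -0.01]], [0, [-0.002, -0.06, 0], [0, 0, -0.02]], [0, [-0.003, -0.095, 0], [0, 0, -0.03]], [0, [-0.005, -0.13, 0], [0, 0, -0.04]], [0, [-0.007, -0.165, 0], [0, 0, -0.05]], [0, [-0.009, -0.2, 0], [0, 0, -0.06]], [0, [-0.01, -0.23, 0], [0, 0, -0.07]], [0, [-0.01, -0.25, 0], [0, 0, -0.073]], [0, [-0.01, -0.262, 0], [0, 0, -0.073]], [0, [-0.01, -0.2655, -0.015], [0, 0, -0.073]], [0, [-0.01, -0.2655, -0.03], [0, 0, -0.073]]]'

```text
time: 23.7
eef_pos: [0.4578, -0.3625, 0.1441]
eef_rot: [[-0.0, -0.995, -0.102], [0.0, -0.102, 0.995], [-1.0, 0.0, 0.0]]
force: [0.4, 0.6, -2.1]
width: 0.0616
```

step_arm --steps '[[0, [0, 0, -0.01], [0, 0, 0]], [0, [0, 0, -0.02], [0, 0, 0]], [0, [0, 0, -0.02], [0, 0, 0]], [0, [0, 0, -0.02], [0, 0, 0]]]'

```text
time: 24.03
eef_pos: [0.4579, -0.3608, 0.1248]
eef_rot: [[-0.001, -0.995, -0.104], [0.001, -0.104, 0.995], [-1.0, 0.001, 0.001]]
force: [0.2, 0.4, -0.0]
width: 0.0616
```

```bash
python3 m1.py n; python3 - <<'E'
from h import *
t=cv2.imread("pics/n_top.png");s=cv2.imread("pics/n_scene.png")
a=cv2.resize(t[190:310,440:560],None,fx=3,fy=3);b=cv2.resize(s[190:340,390:530],None,fx=2.4,fy=2.4)
cv2.imwrite("pics/n_z.png",np.hstack([a,b]))
E
```

```text
t 24.03 pos [ 0.4579 -0.3608  0.1248] jaw 95.95 xax [-0.001  0.001 -1.   ] w 0.0616 F [ 0.2  0.4 -0. ] q [-0.67  0.15  0.01  1.43  0.   -0.77]
```

View pics/n_z.png

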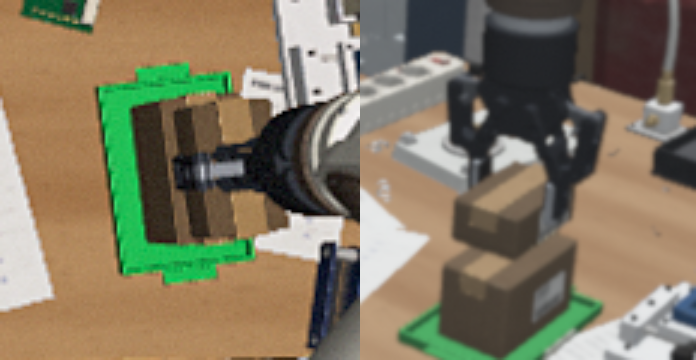

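```bash
python3 - <<'E'
from h import *
t=cv2.imread("pics/n_top.png")
cv2.imwrite("pics/n_q.png",cv2.resize(t[215:280,475:540],None,fx=9,fy=9,interpolation=cv2.INTER_CUBIC))
E
```

```text
(no output)
```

View pics/n_q.png

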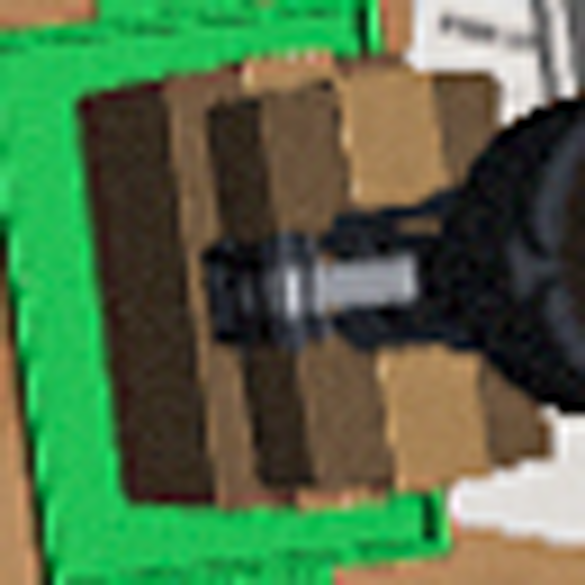

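```bash
python3 - <<'E'
from h import *
f=lambda p,z:ray("top",np.array(p)/9+[475,215]-.5+.5/9,z)*1000
for n,p,z in(("big top",[(165,85),(213,505)],.077),("big bot",[(80,100),(128,500)],.004),("flat bot",[(210,105),(258,487)],.097),("flat top",[(265,97),(312,487)],.138)):
    P=f(p,z);m=P.mean(0);d=P[0]-P[1];L=np.linalg.norm(d);d/=L;w=67 if'big'in n else 64;c=m[:2]+w/2*np.array([d[1],-d[0]]);print(n,np.round(m[:2],1),round(L,1),"ang",round(np.degrees(np.arctan2(d[1],d[0])),1),"ctr",np.round(c,1))
E
```

```text
big top [ 455.7 -328.2] 109.6 ang 4.7 ctr [ 458.4 -361.5]
big bot [ 456.1 -332.1] 111.4 ang 5.1 ctr [ 459.1 -365.4]
flat bot [ 454.8 -332.2] 98.0 ang 5.3 ctr [ 457.8 -364. ]
flat top [ 454.8 -329.7] 96.3 ang 5.0 ctr [ 457.6 -361.6]
```

The flat carton is within about 1 mm of the big carton's centre. Lowering it.

step_arm --steps '[[0, [0.0005, 0, -0.007], [0, 0, 0]], [0, [0.0005, 0, -0.013], [0, 0, 0]], [0, [0.0005, 0, -0.017], [0, 0, 0]], [0, [0.0005, 0, -0.019], [0, 0, 0]], [0, [0.0005, 0, -0.02], [0, 0, 0]], [0, [0.0005, 0, -0.02], [0, 0, 0]], [0, [0.0005, 0, -0.02], [0, 0, 0]]]'

```text
time: 24.72
eef_pos: [0.4584, -0.3612, 0.1063]
eef_rot: [[0.0, -0.995, -0.103], [-0.0, -0.103, 0.995], [-1.0, -0.0, -0.0]]
force: [-3.6, 3.6, 8.3]
width: 0.0621
```

step_arm --steps '[[0.82, [0, 0, 0], [0, 0, 0]], [0.86, [0, 0, 0], [0, 0, 0]], [0.9, [0, 0, 0.005], [0, 0, 0]], [0.9, [0, 0, 0.02], [0, 0, 0]], [0.9, [0, 0, 0.05], [0, 0, 0]], [0.9, [0, 0, 0.08], [0, 0, 0]], [0.9, [0, 0.02, 0.095], [0, 0, 0]], [0.9, [0.002, 0.06, 0.095], [0, 0, 0.03]], [0.9, [0.004, 0.1, 0.095], [0, 0, 0.06]], [0.9, [0.006, 0.14, 0.095], [0, 0, 0.09]], [0.9, [0.008, 0.18, 0.095], [0, 0, 0.12]], [0.9, [0.01, 0.22, 0.095], [0, 0, 0.15]]]'

```text
time: 25.72
eef_pos: [0.4683, -0.1397, 0.2006]
eef_rot: [[0.001, -0.968, -0.251], [-0.0, -0.251, 0.968], [-1.0, -0.001, -0.0]]
force: [0.6, -0.1, -0.0]
width: 0.0767
```

step_arm --steps '[[0.9, [0.002, 0.04, 0], [0, 0, 0.02]], [0.9, [0.004, 0.08, 0], [0, 0, 0.034]], [0.9, [0.006, 0.12, 0], [0, 0, 0.034]], [0.9, [0.008, 0.16, 0], [0, 0, 0.034]], [0.9, [0.01, 0.2, 0], [0, 0, 0.034]], [0.9, [0.011, 0.24, 0], [0, 0, 0.034]], [0.9, [0.012, 0.275, 0], [0, 0, 0.034]], [0.9, [0.012, 0.298, -0.02], [0, 0, 0.034]], [0.9, [0.012, 0.308, -0.05], [0, 0, 0.034]], [0.9, [0.012, 0.308, -0.08], [0, 0, 0.034]], [0.9, [0.012, 0.308, -0.1], [0, 0, 0.034]], [0.9, [0.012, 0.308, -0.1], [0, 0, 0.034]]]'

```text
time: 26.72
eef_pos: [0.4784, 0.1664, 0.0961]
eef_rot: [[-0.006, -0.959, -0.284], [-0.002, -0.284, 0.959], [-1.0, 0.006, -0.0]]
force: [-0.4, 0.7, -0.0]
width: 0.0768
```

```bash
python3 m1.py p; python3 - <<'E'
from h import *
t=cv2.imread("pics/p_top.png");s=cv2.imread("pics/p_scene.png")
a=cv2.resize(t[205:285,460:540],None,fx=5,fy=5,interpolation=cv2.INTER_CUBIC);b=cv2.resize(s[180:340,250:500],None,fx=1.6,fy=2.5)
cv2.imwrite("pics/p_z.png",np.hstack([a,b]))
E
```

```text
t 26.72 pos [0.4784 0.1664 0.0961] jaw 106.51 xax [-0.006 -0.002 -1.   ] w 0.0768 F [-0.4  0.7 -0. ] q [ 0.33 -0.01 -0.22  1.37 -0.    0.05]
```

View pics/p_z.png

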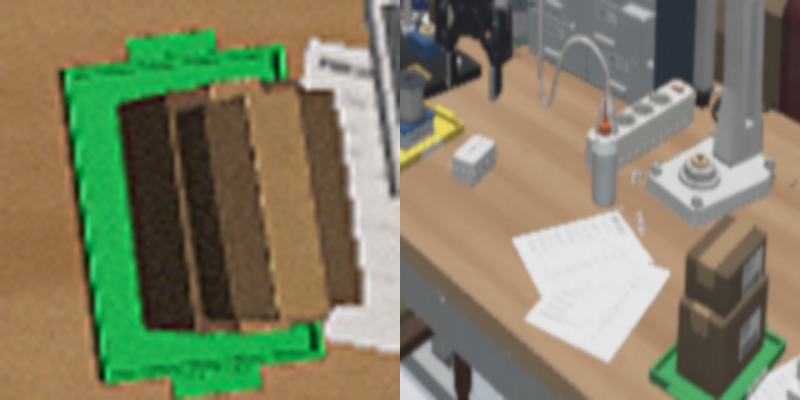

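The pile stands well centred. Now the adapter.

step_arm --steps '[[0.85, [0, 0, -0.025], [0, 0, 0]], [0.8, [0, 0, -0.045], [0, 0, 0]], [0.8, [0, 0, -0.062], [0, 0, 0]], [0.8, [0, 0, -0.073], [0, 0, 0]], [0.8, [0, 0, -0.078], [0, 0, 0]], [0.8, [0, 0, -0.078], [0, 0, 0]], [0, [0, 0, -0.078], [0, 0, 0]], [0, [0, 0, -0.078], [0, 0, 0]], [0, [0, 0, -0.078], [0, 0, 0]], [0, [0, 0, -0.078], [0, 0, 0]], [0, [0, 0, -0.078], [0, 0, 0]], [0, [0, 0, -0.078], [0, 0, 0]]]'

```text
time: 27.82
eef_pos: [0.4816, 0.167, 0.0241]
eef_rot: [[0.003, -0.959, -0.283], [0.001, -0.283, 0.959], [-1.0, -0.003, 0.0]]
force: [-1.4, -0.1, 5.5]
width: 0.0451
```

step_arm --steps '[[0, [0, 0, 0.01], [0, 0, 0]], [0, [0, 0, 0.03], [0, 0, 0]], [0, [0, 0, 0.06], [0, 0, 0]], [0, [0, 0, 0.09], [0, 0, 0]], [0, [0, 0, 0.12], [0, 0, 0]], [0, [0, 0, 0.15], [0, 0, 0]], [0, [0, 0, 0.163], [0, 0, 0]], [0, [0, 0, 0.168], [0, 0, 0]], [0, [0, 0, 0.168], [0, 0, 0]]]'

```text
time: 28.57
eef_pos: [0.4811, 0.1668, 0.1919]
eef_rot: [[0.002, -0.959, -0.283], [0.001, -0.283, 0.959], [-1.0, -0.002, 0.0]]
force: [-0.1, 0.8, -2.1]
width: 0.0443
```

```bash
python3 m1.py r; python3 - <<'E'
from h import *
t=cv2.imread("pics/r_top.png");s=cv2.imread("pics/r_scene.png")
a=cv2.resize(t[205:285,460:540],None,fx=5,fy=5,interpolation=cv2.INTER_CUBIC);b=cv2.resize(s[110:270,220:380],None,fx=2.5,fy=2.5)
cv2.imwrite("pics/r_z.png",np.hstack([a,b]))
E
```

```text
t 28.57 pos [0.4811 0.1668 0.1919] jaw 106.46 xax [ 0.002  0.001 -1.   ] w 0.0443 F [-0.1  0.8 -2.1] q [ 0.33 -0.03 -0.05  1.55 -0.    0.05]
```

View pics/r_z.png

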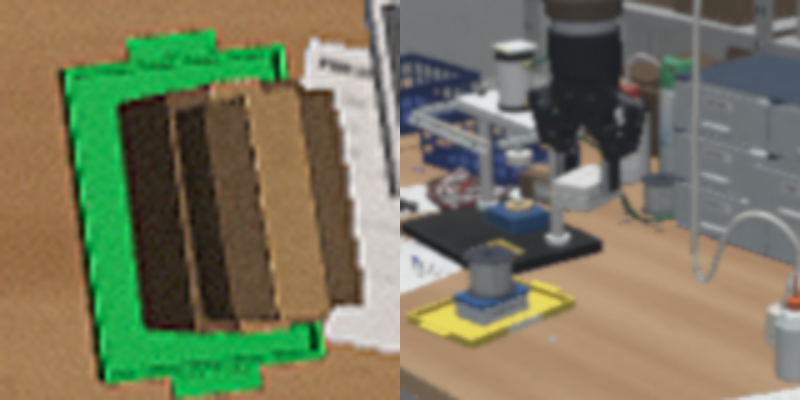

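step_arm --steps '[[0, [0, -0.01, 0], [0, 0, 0]], [0, [-0.001, -0.03, 0], [0, 0, -0.02]], [0, [-0.002, -0.06, 0], [0, 0, -0.04]], [0, [-0.004, -0.095, 0], [0, 0, -0.06]], [0, [-0.006, -0.13, 0], [0, 0, -0.08]], [0, [-0.008, -0.165, 0], [0, 0, -0.1]], [0, [-0.01, -0.2, 0], [0, 0, -0.12]], [0, [-0.012, -0.235, 0], [0, 0, -0.14]], [0, [-0.014, -0.27, 0], [0, 0, -0.16]], [0, [-0.016, -0.305, 0], [0, 0, -0.18]], [0, [-0.018, -0.34, 0], [0, 0, -0.184]], [0, [-0.019, -0.375, 0], [0, 0, -0.184]]]'

```text
time: 29.67
eef_pos: [0.4601, -0.2104, 0.1891]
eef_rot: [[-0.002, -0.995, -0.102], [0.001, -0.102, 0.995], [-1.0, 0.002, 0.001]]
force: [1.5, 0.4, -1.7]
width: 0.0443
```

step_arm --steps '[[0, [-0.001, -0.035, 0], [0, 0, 0]], [0, [-0.002, -0.07, 0], [0, 0, 0]], [0, [-0.003, -0.1, 0], [0, 0, 0]], [0, [-0.003, -0.125, 0], [0, 0, 0]], [0, [-0.003, -0.143, 0], [0, 0, 0]], [0, [-0.003, -0.153, 0], [0, 0, 0]], [0, [-0.003, -0.153, -0.01], [0, 0, 0]], [0, [-0.003, -0.153, -0.02], [0, 0, 0]], [0, [-0.003, -0.153, -0.03], [0, 0, 0]], [0, [-0.003, -0.153, -0.03], [0, 0, 0]], [0, [-0.003, -0.153, -0.03], [0, 0, 0]]]'

```text
time: 30.58
eef_pos: [0.4583, -0.36, 0.1593]
eef_rot: [[-0.001, -0.995, -0.104], [0.001, -0.104, 0.995], [-1.0, 0.001, 0.001]]
force: [-0.1, -0.2, -0.9]
width: 0.0442
```

```bash
python3 m1.py s; python3 - <<'E'
from h import *
t=cv2.imread("pics/s_top.png");s=cv2.imread("pics/s_scene.png")
a=cv2.resize(t[215:275,475:535],None,fx=6.6,fy=6.6,interpolation=cv2.INTER_CUBIC);b=cv2.resize(s[170:340,390:530],None,fx=2.33,fy=2.33)
cv2.imwrite("pics/s_z.png",np.hstack([a[:396],b[:396]]))
E
```

```text
t 30.58 pos [ 0.4583 -0.36    0.1593] jaw 95.98 xax [-0.001  0.001 -1.   ] w 0.0442 F [-0.1 -0.2 -0.9] q [-0.67  0.15  0.08  1.5   0.   -0.77]
```

View pics/s_z.png

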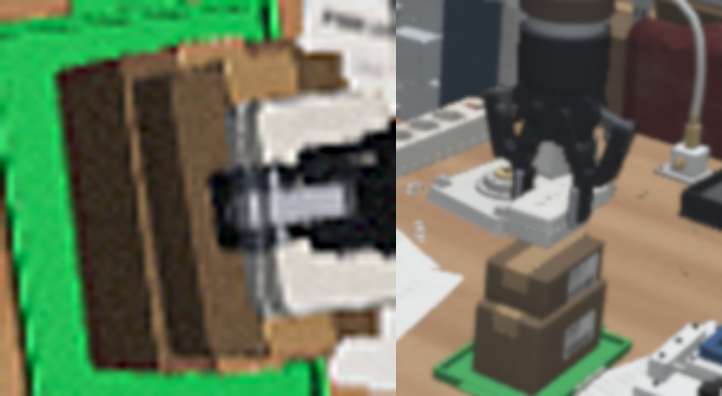

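```bash
python3 - <<'E'
from h import *
f=lambda p,z:ray("top",np.array(p)/6.6+[475,215]-.5+.5/6.6,z)*1000
for n,p,z,w in(("flat top",[(172,72),(213,357)],.118,64),("flat bot",[(132,78),(170,355)],.077,64),("adapter top",[(258,102),(283,315)],.166,46),("adapter bot",[(232,110),(258,308)],.138,46)):
    P=f(p,z);m=P.mean(0);d=P[0]-P[1];L=np.linalg.norm(d);d/=L;c=m[:2]+w/2*np.array([d[1],-d[0]]);print(n,np.round(L,1),"ang",round(np.degrees(np.arctan2(d[1],d[0])),1),"ctr",np.round(c,1))
E
```

```text
flat top 98.0 ang 6.4 ctr [ 458.7 -363.1]
flat bot 98.9 ang 6.0 ctr [ 458.8 -364.5]
adapter top 69.8 ang 4.8 ctr [ 457.6 -360.9]
adapter bot 66.8 ang 5.6 ctr [ 458.5 -364.1]
```

Aligned within about 1 mm. I'll lower the adapter with a small y correction, since the TCP read -0.360.

step_arm --steps '[[0, [0.0005, -0.0005, -0.007], [0, 0, 0]], [0, [0.0005, -0.0005, -0.013], [0, 0, 0]], [0, [0.0005, -0.0005, -0.017], [0, 0, 0]], [0, [0.0005, -0.0005, -0.019], [0, 0, 0]], [0, [0.0005, -0.0005, -0.02], [0, 0, 0]], [0, [0.0005, -0.0005, -0.02], [0, 0, 0]], [0, [0.0005, -0.0005, -0.02], [0, 0, 0]]]'

```text
time: 31.27
eef_pos: [0.4591, -0.3619, 0.1404]
eef_rot: [[0.0, -0.995, -0.103], [-0.0, -0.103, 0.995], [-1.0, -0.0, -0.0]]
force: [0.4, -0.5, -1.7]
width: 0.0449
```

step_arm --steps '[[0, [0, 0, -0.001], [0, 0, 0]], [0, [0, 0, -0.0015], [0, 0, 0]], [0, [0, 0, -0.0015], [0, 0, 0]], [0, [0, 0, -0.0015], [0, 0, 0]]]'

```text
time: 31.6
eef_pos: [0.4592, -0.362, 0.1401]
eef_rot: [[0.001, -0.995, -0.103], [-0.001, -0.103, 0.995], [-1.0, -0.001, -0.001]]
force: [-3.3, 2.2, 7.0]
width: 0.0446
```

```bash
python3 m1.py u; python3 - <<'E'
from h import *
s=cv2.imread("pics/u_scene.png")
cv2.imwrite("pics/u_z.png",cv2.resize(s[210:320,400:500],None,fx=6,fy=5,interpolation=cv2.INTER_CUBIC))
E
```

```text
t 31.60 pos [ 0.4592 -0.362   0.1401] jaw 95.91 xax [ 0.001 -0.001 -1.   ] w 0.0446 F [-3.3  2.2  7. ] q [-0.67  0.15  0.04  1.46  0.   -0.77]
```

View pics/u_z.png

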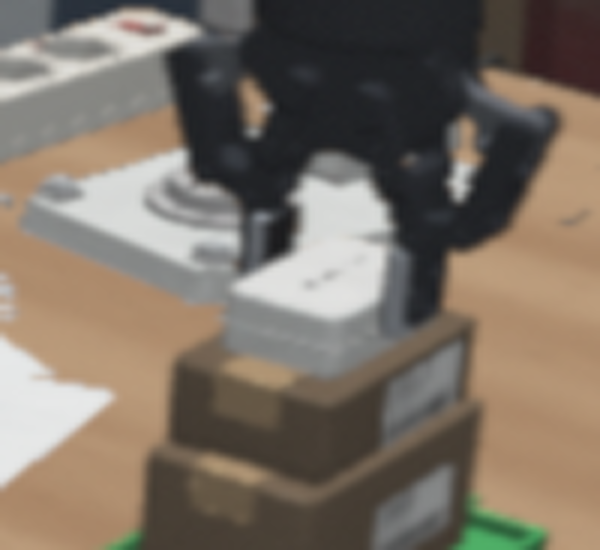

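The adapter is seated and the contact force is 7 N. I'll release it and back off.

step_arm --steps '[[0.6, [0, 0, 0], [0, 0, 0]], [0.65, [0, 0, 0], [0, 0, 0]], [0.7, [0, 0, 0.004], [0, 0, 0]], [0.7, [0, 0, 0.015], [0, 0, 0]], [0.7, [0, 0, 0.04], [0, 0, 0]], [0.7, [0, 0, 0.075], [0, 0, 0]], [0.7, [0, 0.02, 0.1], [0, 0, 0]], [0.7, [0, 0.06, 0.1], [0, 0, 0]], [0.7, [0, 0.1, 0.1], [0, 0, 0]], [0.7, [0, 0.14, 0.1], [0, 0, 0]], [0.7, [0, 0.18, 0.1], [0, 0, 0]], [0.7, [0, 0.22, 0.1], [0, 0, 0]]]'

```text
time: 32.7
eef_pos: [0.4588, -0.1402, 0.2399]
eef_rot: [[0.001, -0.995, -0.102], [-0.0, -0.102, 0.995], [-1.0, -0.001, -0.0]]
force: [1.2, -0.6, 0.1]
width: 0.0597
```

step_arm --steps '[[0.7, [0, 0.04, 0], [0, 0, 0]], [0.7, [0, 0.08, 0], [0, 0, 0]], [0.7, [0, 0.12, 0], [0, 0, 0]], [0.7, [0, 0.16, 0], [0, 0, 0]], [0.7, [0, 0.2, 0], [0, 0, 0]], [0.7, [0, 0.23, 0], [0, 0, 0]], [0.7, [0, 0.23, 0], [0, 0, 0]], [0.7, [0, 0.23, 0], [0, 0, 0]], [0.7, [0, 0.23, 0], [0, 0, 0]]]'

```text
time: 33.45
eef_pos: [0.4592, 0.088, 0.2394]
eef_rot: [[0.001, -0.995, -0.104], [-0.0, -0.104, 0.995], [-1.0, -0.001, -0.0]]
force: [0.4, -0.4, 0.3]
width: 0.0598
```

```bash
python3 m1.py v; python3 - <<'E'
from h import *
t=cv2.imread("pics/v_top.png");s=cv2.imread("pics/v_scene.png")
a=cv2.resize(t[200:290,455:545],None,fx=4.4,fy=4.4,interpolation=cv2.INTER_CUBIC);b=cv2.resize(s[190:350,220:500],None,fx=1.43,fy=2.475)
cv2.imwrite("pics/v_z.png",np.hstack([a,b]));cv2.imwrite("pics/v_t.png",t)
f=lambda b,n:rect(ray("top",mask("top",t[:,:,::-1].copy(),(0,0,165),(179,45,255),b),.146))
print("adapter",f((480,220,521,272),0))
print("green",rect(ray("top",mask("top",t[:,:,::-1].copy(),(55,120,80),(80,255,255),(465,205,532,300)),.012)))
E
```

```text
t 33.45 pos [0.4592 0.088  0.2394] jaw 95.95 xax [ 0.001 -0.    -1.   ] w 0.0598 F [ 0.4 -0.4  0.3] q [ 0.19 -0.11 -0.04  1.64 -0.    0.09]
adapter (array([ 457.8, -346.4]), array([20.1, 68.3]), 177.9)
green (array([ 457.2, -359.9]), array([111.6, 178.2]), 5.9)
```

View pics/v_z.png

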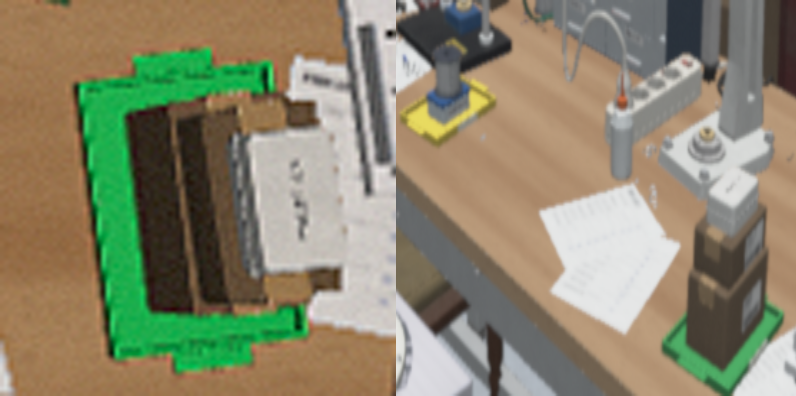

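View pics/v_t.png

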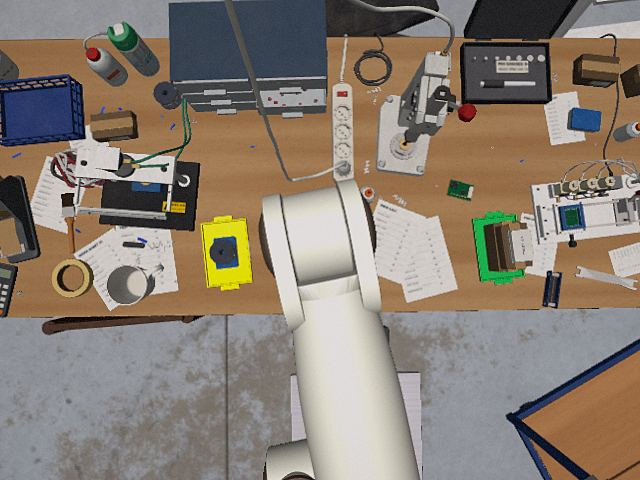

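Everything stands in place. The bottle (367,194), board (460,190) and mug (130,285) show at the same pixels as at the start. One last numeric check, then I'll hand in.

```bash
python3 - <<'E'
from h import *
P=ray("top",np.array([(250,135),(335,125),(347,265),(262,272)])/4.4+[455,200]-.4,.146);print(rect(P))
print(job.finish_job())
E
```

```text
(array([ 459.2, -362.1]), array([43.7, 70.7]), 3.1)
the job is handed in; nothing more can be done
None
```

Both trays are made up as asked and handed in at about 33.5 s of robot time. Nothing tipped or slipped, and contact forces stayed around 12 N or less when I read them.

- **Yellow tray:** the parts box lies lengthwise with the reel standing on it. The camera put the box about 2 mm off the tray centre across the tray and within 0.1° of it. The reel was about 1 mm off the box centre.
- **Green tray:** the big carton, flat carton and adapter are piled lengthwise, about 1–2 mm from each other's and the tray's centre.
- **Bystanders:** the bottle, board and mug appear unmoved in the last top picture, judged by eye rather than measured.

These checks disagreed:

- **Camera against gripper:** the two differed by 1–2 mm in y, outward on both sides. That is about the calibration limit, so the box may be centred slightly better or worse than 2 mm.
- **Adapter mask:** my first automatic outline of the placed adapter was cut off by its search window. I replaced it with hand-picked corners, which gave a centre of (459, -362) mm against (457, -360) mm for the tray. Those corners gave an angle of 3.1° against the tray's 5.9°, but the gripper's jaws were aligned with the tray to within about 0.1° at release.

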